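# Find the unbolted hatch and push it open

### The job

Three of the four hatches on the grey sump box are bolted from inside and one has lost its bolt: press the black treads with closed fingertips to find the hatch that rocks, without forcing the bolted ones (keep every push on the box well under 60 N). Press its tail down so that its front edge rises, then push that edge up and back until the hatch stands open past upright at its stop, and leave it standing so. Grasp nothing, and leave the hex keys, the tin and the screwdriver where they lie.

Things in the scene. Friction and masses are not known exactly. Their poses are not given: they have to be found in the camera images.
- sump_box: fixed grey sheet-steel sump box, 166 x 404 x 72 mm high, four identical aluminium hatches side by side in its top. Origin on the bench under the hinge line; x to its back (away from the robot), y to its left, z up. It spans x -98 to +68 mm. The hinge line runs along y at x = 0, 69.5 mm above the bench; hatches are centred at y = +141, +47, -47, -141 mm. Place and yaw vary
- hatch_a (a joint): hinge of the hatch that is first from the left (+y), rad: 0 closed and flush, positive as its tail sinks and its front edge rises; stop at 1.75 (past upright, leaning back). A free hatch has a stiff hinge that stays where it is left: about 3 to 5 N on the tread turns it. A bolted one gives less than 0.06 rad
- hatch_b (a joint): hinge of the hatch that is second from the left, rad: 0 closed and flush, positive as its tail sinks and its front edge rises; stop at 1.75 (past upright, leaning back). A free hatch has a stiff hinge that stays where it is left: about 3 to 5 N on the tread turns it. A bolted one gives less than 0.06 rad
- hatch_c (a joint): hinge of the hatch that is third from the left, rad: 0 closed and flush, positive as its tail sinks and its front edge rises; stop at 1.75 (past upright, leaning back). A free hatch has a stiff hinge that stays where it is left: about 3 to 5 N on the tread turns it. A bolted one gives less than 0.06 rad
- hatch_d (a joint): hinge of the hatch that is fourth, at the right (-y), rad: 0 closed and flush, positive as its tail sinks and its front edge rises; stop at 1.75 (past upright, leaning back). A free hatch has a stiff hinge that stays where it is left: about 3 to 5 N on the tread turns it. A bolted one gives less than 0.06 rad
- hatch_a_pad (a point): where to press the hatch that is first from the left (+y): top centre of the black ribbed rubber tread (34 x 66 mm) on its short tail, 34 mm behind the hinge line, 74 mm above the bench while closed; moves with the hatch. Below it the box is hollow; fingertips can follow a free tail down by 25 mm, and the front edge then stands 50 to 60 mm above the box
- hatch_b_pad (a point): where to press the hatch that is second from the left: top centre of the black ribbed rubber tread (34 x 66 mm) on its short tail, 34 mm behind the hinge line, 74 mm above the bench while closed; moves with the hatch. Below it the box is hollow; fingertips can follow a free tail down by 25 mm, and the front edge then stands 50 to 60 mm above the box
- hatch_c_pad (a point): where to press the hatch that is third from the left: top centre of the black ribbed rubber tread (34 x 66 mm) on its short tail, 34 mm behind the hinge line, 74 mm above the bench while closed; moves with the hatch. Below it the box is hollow; fingertips can follow a free tail down by 25 mm, and the front edge then stands 50 to 60 mm above the box
- hatch_d_pad (a point): where to press the hatch that is fourth, at the right (-y): top centre of the black ribbed rubber tread (34 x 66 mm) on its short tail, 34 mm behind the hinge line, 74 mm above the bench while closed; moves with the hatch. Below it the box is hollow; fingertips can follow a free tail down by 25 mm, and the front edge then stands 50 to 60 mm above the box
- hatch_a_edge (a point): middle of the front edge of the hatch that is first from the left (+y), at mid-thickness, 80 mm in front of the hinge line (toward the robot); moves with the hatch. The hatch is a plate 5 mm thick, 80 mm wide, reaching 80 mm before and 50 mm behind the hinge line; closed, it is flush with the box with gaps of 2 to 4 mm
- hatch_b_edge (a point): middle of the front edge of the hatch that is second from the left, at mid-thickness, 80 mm in front of the hinge line (toward the robot); moves with the hatch. The hatch is a plate 5 mm thick, 80 mm wide, reaching 80 mm before and 50 mm behind the hinge line; closed, it is flush with the box with gaps of 2 to 4 mm
- hatch_c_edge (a point): middle of the front edge of the hatch that is third from the left, at mid-thickness, 80 mm in front of the hinge line (toward the robot); moves with the hatch. The hatch is a plate 5 mm thick, 80 mm wide, reaching 80 mm before and 50 mm behind the hinge line; closed, it is flush with the box with gaps of 2 to 4 mm
- hatch_d_edge (a point): middle of the front edge of the hatch that is fourth, at the right (-y), at mid-thickness, 80 mm in front of the hinge line (toward the robot); moves with the hatch. The hatch is a plate 5 mm thick, 80 mm wide, reaching 80 mm before and 50 mm behind the hinge line; closed, it is flush with the box with gaps of 2 to 4 mm
- hexkey_set: loose red folding hex-key set beside the left end of the box, 27 x 95 x 30 mm, origin under its centre; bystander
- grease_tin: loose round grease tin with a golden lid beside the right end of the box, 76 mm in diameter, 33 mm high, origin under its centre; bystander
- driver_red: loose screwdriver with a red handle lying behind the box, 179 mm long, 30 mm thick, origin under its centre; bystander

How it is judged:
On the way:
1. the unbolted hatch has been rocked by pressing: a finger is on the box and one hatch has turned by more than 0.12 rad (value of joint any of hatch_a, hatch_b, hatch_c, hatch_d above 0.12 rad and contact force between the fingers and sump_box above 0.3 N), for 0.05 s.
At the end, for the whole second after the job is handed in: one hatch stands open at more than 1.5 rad (its stop is at 1.75) and at rest, the other three are closed (under 0.1 rad), and the hex keys, tin and screwdriver lie within 30 mm of where they were (((value of joint hatch_a above 1.5 rad and velocity of joint hatch_a between -0.05 and 0.05 rad/s and value of joint each of hatch_b, hatch_c, hatch_d below 0.1 rad) or (value of joint hatch_b above 1.5 rad and velocity of joint hatch_b between -0.05 and 0.05 rad/s and value of joint each of hatch_a, hatch_c, hatch_d below 0.1 rad) or (value of joint hatch_c above 1.5 rad and velocity of joint hatch_c between -0.05 and 0.05 rad/s and value of joint each of hatch_a, hatch_b, hatch_d below 0.1 rad) or (value of joint hatch_d above 1.5 rad and velocity of joint hatch_d between -0.05 and 0.05 rad/s and value of joint each of hatch_a, hatch_b, hatch_c below 0.1 rad)) and distance of each of hexkey_set, grease_tin, driver_red from where it was at the start of the episode below 0.03 m); the robot touches nothing.
It fails at once if the fingers push on the box or a hatch with more than 60 N (contact force between the fingers and sump_box above 60 N).
It fails at once if the hex keys, the tin or the screwdriver is moved or lifted by more than 30 mm (distance of any of hexkey_set, grease_tin, driver_red from where it was at the start of the episode above 0.03 m).
It also fails if it takes over 51 s, if anything falls off the work surface, if the arm or the gripper's body presses on something with over 40 N, if the wrist force passes 120 N, or if a joint passes its speed limit or range.

### The arm

A 7-joint arm with a two-finger parallel gripper is mounted at the origin on a cart in front of the work surface, level with it; the furniture and walls round the work are solid. World frame = base frame: x ahead of the robot, y to its left, z up, the work surface at z = 0. Lengths are in m, angles in rad, forces in N, time in s.
With the tool pointing down it reaches from about 0.425 to 0.875 m from the base axis. Payload 4.7 kg.
Tool frame: the origin (TCP) lies at the very end of the fingers, on their centre line; the grasp point (between the pads) lies 19 mm behind it; z points along the fingers, y is the line along which they close (so a half turn about z gives the same grasp; the last joint's range is limited). The gripper opens to 87 mm and grips with 3 to 60 N. Pads are 19 mm wide; open, the fingers measure 117 mm over their backs; the gripper's body (75 mm by 190 mm) begins 51 mm behind the grasp point.
Start: joints at [1.33, 0.321, -0.07, 1.45, 0.023, 1.371, -0.057], TCP at [0.164, -0.629, 0.191] pointing down, gripper open.
Joint ranges: [-2.86, 2.86], [-0.3, 2.09], [-1.38, 1.24], [0.06, 2.45], [-1.56, 4.7], [0.09, 2.05], [-2.69, 2.69]. Speed limits (rad/s): [2.57, 2.57, 3.14, 3.14, 3.14, 3.14, 3.14].

### API

Orientations are given as a rotation vector (axis times angle).
In Python, from bench import ctrl gives the robot as it stands.
- The arm moves only by the tool jog_arm, never from a script. Its argument "commands" is a list of rows, each a list of 7 numbers: the opening, from 0 (shut) to 1 (fully open), then the shift along the world's x, y, z scaled (see below), then the turn, a rotation vector about the world's x, y, z scaled (see below). A call has exactly 5 rows; each row is the pose to reach, as a shift and turn from the pose commanded when the call began; what a row does not reach only later rows make up. The controller multiplies each number of a shift by 0.5 m and each number of a turn by 30 degrees. A row lasts 1/12 s, in which the tool goes at most 41.7 mm and 7.16 degrees, less where a joint would pass 70% of its speed; a pose out of reach is approached as far as the arm can. A call with a number of a shift or a turn outside -1 to 1 is refused whole. A call with a gripper value outside its range is refused whole. The fingers move at their own pace and stop on an object; "grip_force" is the grip in N (left out, the last holds). Time passes only in rows, so rows that repeat a pose let the fingers close, or fill a call up. It gives the time, the measured TCP pose, the force, the opening and the grip force at its end, in the units of the state.
- ctrl.get_state(): the state, without advancing time (a new reading comes with each control period).
- ctrl.get_image(name): name is "scene" or "top" or "wrist"; returns a dict with "frame" (400x640x3 uint8, red, green, blue), "vfov" (degrees; the focal length in pixels is half the picture's height over the tangent of half this angle, whatever the lens; pixels are square), "cx", "cy" (the principal point, pixels), "camera_from_world" (4x4, takes a point from world to camera coordinates); the wrist camera has in their place "mount" (4x4, takes a point from camera to tool coordinates, whose origin is the TCP and whose axes are the flange's). Camera axes: x right, y down, z forward; pixel columns grow to the right and rows downward; lengths in m; the calibration is good to about 2 mm. A picture is of the moment at which its call begins: read the wrist's pose just before it. There is no depth.
- ctrl.close_job(): hands the job in; it is judged then, once.
The state is a dict: "time": time; "joint_positions": joint angles; "qd": joint speeds; "joint_torque": joint torques, N m; "position": TCP position; "tool_rot": TCP orientation; "ft_force": force on the tool from outside, world axes, zero at the start; "torque": the same for the moment, N m; "grip_width": opening from 0.0 (shut) to 1.0 (fully open); "grip_force": force on a finger pad.
Only numpy, scipy, OpenCV 4.12 (cv2) and the standard library are available. Lean on these libraries where they do the work, as an engineer would, in place of code of your own. Each camera call takes 0.05 s, during which the arm holds its last target. There are 200 camera calls.

## Working session

There is one attempt and no reset: what is moved stays moved. The work goes in short steps, Python scripts to look and compute and a tool call to move; the robot and the scene stay as the last step left them, time stands still between calls to the robot, and variables do not carry over. Pictures are saved under pics/ and viewed, at most 10 in all, crops included, and the job is handed in when it is done.

Besides the shell and the picture viewer there is one more tool, called after "Emit:" as name([rows], argument=value, ...), one row to a line, values as JSON. jog_arm: Moves the arm, as the interface text tells. Shifts and turns lie within -1 to 1; 1 stands for 0.5 m of shift or 30 degrees of turn. Its arguments: {"type":"object","properties":{"commands":{"type":"array","items":{"type":"array","items":{"type":"number","minimum":-1,"maximum":1}}},"grip_force":{"type":"number"}},"required":["commands"]}

```bash
mkdir -p pics; python3 - <<'E'
from bench import ctrl
import cv2,numpy as np
s=ctrl.get_state();print(s['time'],s['position'],s['tool_rot'],s['ft_force'])
ims=[]
for n in('scene','top'):
    d=ctrl.get_image(n);np.savez(n+'.npz',**d);cv2.imwrite(f'pics/{n}.png',d['frame'][...,::-1]);print(n,d['vfov'],d['cx'],d['cy'],np.round(d['camera_from_world'],3).tolist())
E
```

```text
0.0 [ 0.1636157  -0.62845058  0.19006993] [-3.11428672e+00 -3.99001620e-01  6.15034264e-04] [ 0.43770217 -0.33986949 -0.03952761]
scene 46.201156685450826 320.3082971155761 206.4300762797689 [[-0.631, -0.775, -0.018, 0.382], [-0.525, 0.445, -0.726, 0.356], [0.571, -0.448, -0.688, 0.92], [0.0, 0.0, 0.0, 1.0]]
top 44.57453994107212 319.2465749439461 198.0740148521323 [[0.026, -0.999, -0.028, 0.018], [-0.998, -0.024, -0.056, 0.581], [0.055, 0.029, -0.998, 1.133], [0.0, 0.0, 0.0, 1.0]]
```

View pics/top.png

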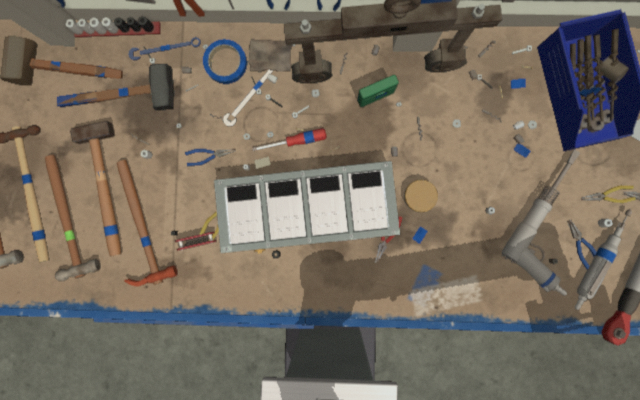

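View pics/scene.png

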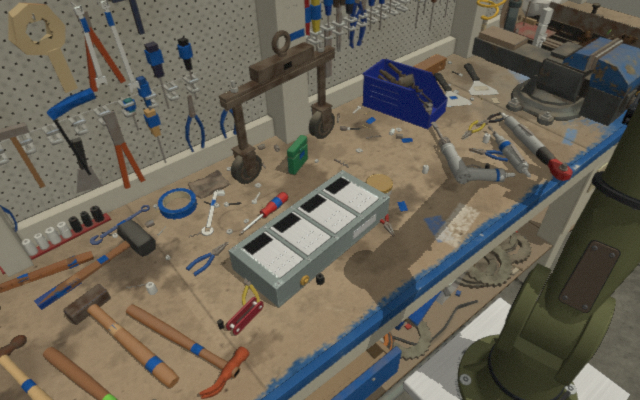

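The top view shows the box with treads near pixels (243,191), (283,189), (324,184) and (366,180); the hex keys are at (197,240), the tin at (421,196) and the driver at (295,140). Next I'll cast rays onto z=74 mm.

```bash
cat > h.py <<'E'
import numpy as np,cv2
def ray(d,uv,z):
    M=d['camera_from_world'];f=200/np.tan(np.radians(d['vfov'])/2)
    r=M[:3,:3].T@np.array([(uv[0]-d['cx'])/f,(uv[1]-d['cy'])/f,1]);c=-M[:3,:3].T@M[:3,3]
    return c+r*(z-c[2])/r[2]
E
python3 - <<'E'
from h import *
for n in('top','scene'):
    d=dict(np.load(n+'.npz'));g=d['frame'].max(2)
    m=(g<45).astype(np.uint8)
    k,l,st,c=cv2.connectedComponentsWithStats(m)
    P=[]
    for i in range(1,k):
        if 150<st[i,4]<900:
            p=ray(d,c[i],.074)
            if .45<p[0]<.9 and abs(p[1])<.35: print(n,st[i],c[i].round(1),p.round(4));P.append(p)
d=dict(np.load('top.npz'))
# box corners top
for uv in[(217,182),(391,163),(399,234),(222,250)]:print(ray(d,uv,.072).round(3))
E
```

```text
top [352 172  28  16 333] [365.9 179.4] [ 0.6211 -0.0724  0.074 ]
top [311 177  28  15 332] [324.1 183.9] [0.6089 0.0208 0.074 ]
top [269 181  28  15 324] [282.8 188.3] [0.5967 0.1134 0.074 ]
top [228 186  27  15 329] [241.3 192.7] [0.5847 0.2068 0.074 ]
scene [326 178  22  15 158] [336.8 185.3] [ 0.6221 -0.0725  0.074 ]
scene [301 195  24  17 184] [312.5 202.9] [0.6102 0.0201 0.074 ]
scene [274 214  25  18 208] [286.  222.2] [0.5979 0.1137 0.074 ]
scene [244 234  27  20 240] [257.4 243.1] [0.5854 0.2067 0.074 ]
[0.608 0.263 0.072]
[ 0.66  -0.128  0.072]
[ 0.501 -0.148  0.072]
[0.455 0.246 0.072]
```

Emit:
jog_arm([
  [0,0.046,0.056,0,0,0,-0.05],
  [0,0.092,0.112,0.02,0,0,-0.1],
  [0,0.138,0.168,0.03,0,0,-0.15],
  [0,0.184,0.224,0.04,0,0,-0.2],
  [0,0.23,0.28,0.04,0,0,-0.237],
])

```text
time: 0.52
position: [0.2798, -0.4879, 0.2119]
tool_rot: [3.134, 0.203, 0.001]
ft_force: [1.7, -0.9, -0.5]
grip_width: 0.704
grip_force: 0.0
```

Emit:
jog_arm([
  [0,0.046,0.056,0,0,0,0],
  [0,0.092,0.112,0,0,0,0],
  [0,0.138,0.168,0,0,0,0],
  [0,0.184,0.224,0,0,0,0],
  [0,0.23,0.28,0,0,0,0],
])

```text
time: 0.93
position: [0.3944, -0.3473, 0.2109]
tool_rot: [-3.135, -0.205, 0.001]
ft_force: [0.8, -0.1, 0.3]
grip_width: 0.328
grip_force: 0.0
```

Emit:
jog_arm([
  [0,0.046,0.056,0,0,0,0],
  [0,0.092,0.112,0,0,0,0],
  [0,0.138,0.168,0,0,0,0],
  [0,0.184,0.224,0,0,0,0],
  [0,0.23,0.28,0,0,0,0],
])

```text
time: 1.35
position: [0.5093, -0.2075, 0.2109]
tool_rot: [3.135, 0.205, -0.001]
ft_force: [0.4, 0.0, 0.3]
grip_width: 0.023
grip_force: 0.0
```

Emit:
jog_arm([
  [0,0.06,0.07,0,0,0,0],
  [0,0.12,0.14,-0.02,0,0,0],
  [0,0.17,0.21,-0.08,0,0,0],
  [0,0.224,0.27,-0.14,0,0,0],
  [0,0.224,0.27,-0.2,0,0,0],
])

```text
time: 1.77
position: [0.622, -0.0723, 0.122]
tool_rot: [-3.133, -0.212, -0.011]
ft_force: [1.4, 0.1, 0.4]
grip_width: 0.005
grip_force: 0.0
```

Emit:
jog_arm([
  [0,0,0,-0.02,0,0,0],
  [0,0,0,-0.03,0,0,0],
  [0,0,0,-0.04,0,0,0],
  [0,0,0,-0.05,0,0,0],
  [0,0,0,-0.056,0,0,0],
])

```text
time: 2.18
position: [0.6182, -0.0794, 0.0932]
tool_rot: [3.134, 0.201, 0.003]
ft_force: [-0.3, -0.7, 0.3]
grip_width: 0.005
grip_force: 0.0
```

Emit:
jog_arm([
  [0,0,0,-0.004,0,0,0],
  [0,0,0,-0.008,0,0,0],
  [0,0,0,-0.01,0,0,0],
  [0,0,0,-0.01,0,0,0],
  [0,0,0,-0.01,0,0,0],
])

```text
time: 2.6
position: [0.618, -0.0776, 0.0876]
tool_rot: [3.135, 0.205, 0.001]
ft_force: [0.2, 0.4, 1.0]
grip_width: 0.004
grip_force: 0.0
```

Emit:
jog_arm([
  [0,0.006,0.01,-0.006,0,0,0],
  [0,0.006,0.01,-0.012,0,0,0],
  [0,0.006,0.01,-0.018,0,0,0],
  [0,0.006,0.01,-0.023,0,0,0],
  [0,0.006,0.01,-0.023,0,0,0],
])

```text
time: 3.02
position: [0.6202, -0.0725, 0.0748]
tool_rot: [-3.135, -0.205, 0.002]
ft_force: [0.5, 0.4, -0.5]
grip_width: 0.002
grip_force: 0.0
```

Emit:
jog_arm([
  [0,0,0,-0.002,0,0,0],
  [0,0,0,-0.004,0,0,0],
  [0,0,0,-0.006,0,0,0],
  [0,0,0,-0.008,0,0,0],
  [0,0,0,-0.01,0,0,0],
])

```text
time: 3.43
position: [0.6209, -0.0726, 0.0708]
tool_rot: [3.135, 0.205, 0.0]
ft_force: [-0.6, 0.1, -0.4]
grip_width: 0.004
grip_force: 0.0
```

Emit:
jog_arm([
  [0,0,0,-0.002,0,0,0],
  [0,0,0,-0.004,0,0,0],
  [0,0,0,-0.006,0,0,0],
  [0,0,0,-0.006,0,0,0],
  [0,0,0,-0.006,0,0,0],
])

```text
time: 3.85
position: [0.6208, -0.0725, 0.0677]
tool_rot: [3.135, 0.205, -0.0]
ft_force: [1.2, -0.5, 0.3]
grip_width: 0.002
grip_force: 0.0
```

```bash
python3 - <<'E'
from bench import ctrl
import cv2,numpy as np
s=ctrl.get_state();print(s['position'],s['ft_force'],s['torque'],s['joint_torque'])
a=ctrl.get_image('scene')['frame'][130:310,200:420];b=ctrl.get_image('wrist')['frame']
a=cv2.resize(a,None,fx=2.2,fy=2.2);b=cv2.resize(b,(316,198))
o=np.zeros((600,490,3),np.uint8);o[:396,:484]=a;o[400:598,:316]=b
cv2.imwrite('pics/p1.png',o[...,::-1])
E
```

```text
[ 0.62079829 -0.07252819  0.06769794] [ 1.21509853 -0.5386687   0.27642262] [0.02899118 0.01731144 0.05881647] [ 3.81141115e-03 -4.69615030e+01 -6.14537224e+00 -2.84515214e+01
 -2.28043331e-02 -7.24940607e-02 -8.68255865e-04]
```

View pics/p1.png

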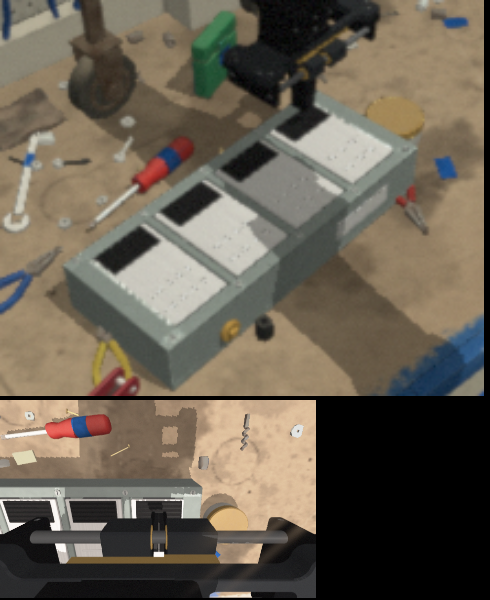

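The tips (crop pixel 304,108) are over hatch d's tread but seem to hover slightly above it. No contact force yet, so I'll go on down gently.

Emit:
jog_arm([
  [0,0,0,-0.002,0,0,0],
  [0,0,0,-0.004,0,0,0],
  [0,0,0,-0.006,0,0,0],
  [0,0,0,-0.008,0,0,0],
  [0,0,0,-0.008,0,0,0],
])

```text
time: 4.37
position: [0.6206, -0.0725, 0.0634]
tool_rot: [-3.135, -0.205, 0.001]
ft_force: [0.0, 0.0, -0.2]
grip_width: 0.001
grip_force: 0.0
```

Emit:
jog_arm([
  [0,0,0,-0.002,0,0,0],
  [0,0,0,-0.004,0,0,0],
  [0,0,0,-0.006,0,0,0],
  [0,0,0,-0.006,0,0,0],
  [0,0,0,-0.006,0,0,0],
])

```text
time: 4.78
position: [0.6208, -0.0725, 0.0607]
tool_rot: [3.135, 0.205, -0.0]
ft_force: [0.7, 0.9, -0.3]
grip_width: 0.007
grip_force: 0.0
```

```bash
cat > pic.py <<'E'
from bench import ctrl
import cv2,sys
from h import *
d=ctrl.get_image('scene');s=ctrl.get_state();f=d['frame'].copy()
M=d['camera_from_world'];F=200/np.tan(np.radians(d['vfov'])/2)
p=M[:3,:3]@s['position']+M[:3,3];print('tcp px',p[:2]/p[2]*F+[d['cx'],d['cy']],s['position'],s['ft_force'])
x,y,w,h=map(int,sys.argv[2:6])
cv2.imwrite(f'pics/{sys.argv[1]}.png',cv2.resize(f[y:y+h,x:x+w],(w*5,h*5),interpolation=cv2.INTER_CUBIC)[...,::-1])
E
python3 pic.py p2 290 130 120 100
```

```text
tcp px [337.06481773 189.23558766] [ 0.62089514 -0.07249682  0.06078512] [-0.30405717 -0.02067333  0.21735539]
```

View pics/p2.png

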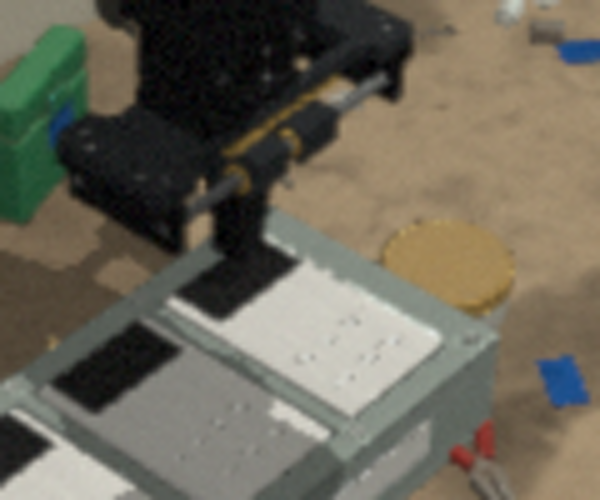

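Black finger on black tread: the finger's lower end is indistinguishable; the hatch d plate is still flush. I'll stretch the dark range.

```bash
python3 - <<'E'
from bench import ctrl
import cv2
from h import *
z=lambda f:cv2.resize(np.clip(f.astype(float)*5,0,255).astype(np.uint8),None,fx=6,fy=6,interpolation=cv2.INTER_NEAREST)
a=z(np.load('scene.npz')['frame'][160:210,310:370]);b=z(ctrl.get_image('scene')['frame'][160:210,310:370])
w=cv2.resize(np.clip(ctrl.get_image('wrist')['frame'][150:400,160:480].astype(float)*3,0,255).astype(np.uint8),(368,288))
cv2.imwrite('pics/p3.png',np.vstack([np.hstack([a,b]),np.hstack([w,np.zeros((288,352,3),np.uint8)])])[...,::-1])
E
```

```text
(no output)
```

View pics/p3.png

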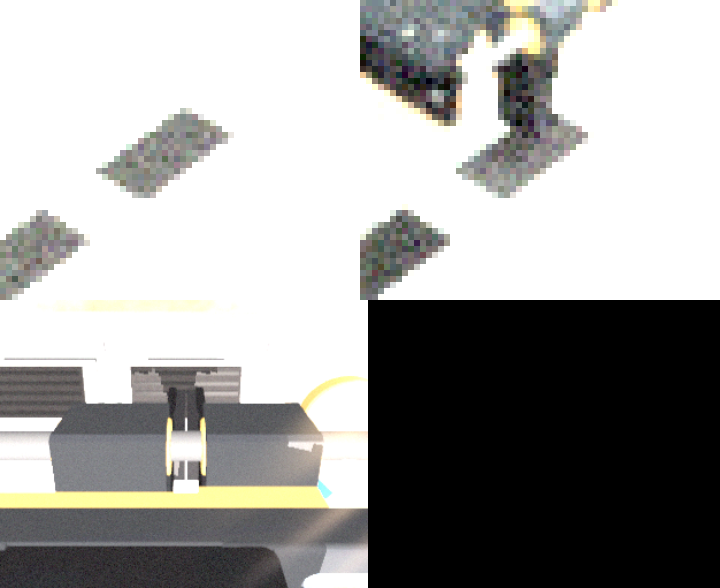

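Stretched view (right): the tip ends at about scene px (337,182), hence still above the tread despite the reported z. I'll keep descending by feel.

Emit:
jog_arm([
  [0,0,0,-0.002,0,0,0],
  [0,0,0,-0.004,0,0,0],
  [0,0,0,-0.006,0,0,0],
  [0,0,0,-0.008,0,0,0],
  [0,0,0,-0.008,0,0,0],
])

```text
time: 5.35
position: [0.6206, -0.0725, 0.0565]
tool_rot: [-3.135, -0.205, 0.001]
ft_force: [0.5, -0.2, 0.8]
grip_width: 0.003
grip_force: 0.0
```

Emit:
jog_arm([
  [0,0,0,-0.002,0,0,0],
  [0,0,0,-0.004,0,0,0],
  [0,0,0,-0.006,0,0,0],
  [0,0,0,-0.006,0,0,0],
  [0,0,0,-0.006,0,0,0],
])

```text
time: 5.77
position: [0.6208, -0.0725, 0.0537]
tool_rot: [3.135, 0.205, -0.0]
ft_force: [-0.2, 0.5, 0.1]
grip_width: 0.002
grip_force: 0.0
```

Emit:
jog_arm([
  [0,0,0,-0.002,0,0,0],
  [0,0,0,-0.004,0,0,0],
  [0,0,0,-0.006,0,0,0],
  [0,0,0,-0.006,0,0,0],
  [0,0,0,-0.006,0,0,0],
])

```text
time: 6.18
position: [0.6208, -0.0725, 0.0507]
tool_rot: [3.135, 0.205, -0.0]
ft_force: [0.1, 0.4, 0.2]
grip_width: 0.004
grip_force: 0.0
```

```bash
cat > v.py <<'E'
from bench import ctrl
import cv2,sys
from h import *
s=ctrl.get_state();print(s['position'],s['ft_force'])
d=ctrl.get_image('wrist');T=np.linalg.inv(d['mount']);F=200/np.tan(np.radians(d['vfov'])/2)
for z in(0,-.019,-.03):
  p=T@[0,0,z,1];print(z,p[:2]/p[2]*F+[d['cx'],d['cy']])
z=lambda f:np.clip(f.astype(float)*4,0,255).astype(np.uint8)
a=cv2.resize(z(ctrl.get_image('scene')['frame'][150:210,300:380]),(480,360),interpolation=cv2.INTER_NEAREST)
w=cv2.resize(z(d['frame'][200:320,240:400]),(320,240))
o=np.zeros((600,480,3),np.uint8);o[:360]=a;o[360:,:320]=w
cv2.imwrite(f'pics/{sys.argv[1]}.png',o[...,::-1])
E
python3 v.py p4
```

```text
[ 0.62075905 -0.07254593  0.05066325] [0.08376152 0.41980017 0.23576226]
0 [323.03453086 224.05867945]
-0.019 [323.15689018 235.02325098]
-0.03 [323.23905946 242.38640833]
```

View pics/p4.png

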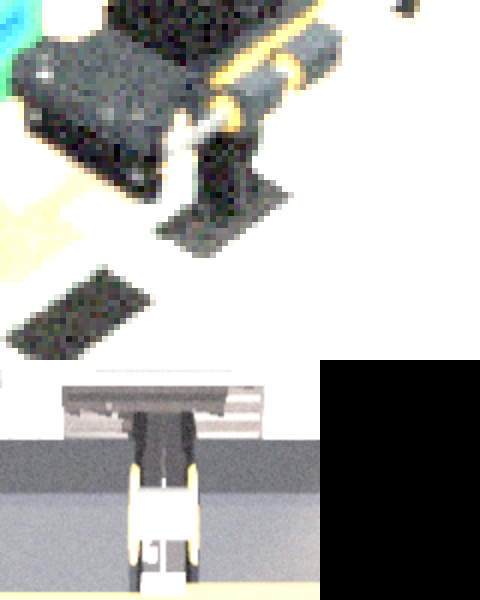

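The wrist view puts the tip at px (322,225), at the TCP as it should be; the tread is unmoved. I'll continue by feel, and contact will calibrate z.

Emit:
jog_arm([
  [0,0,0,-0.002,0,0,0],
  [0,0,0,-0.004,0,0,0],
  [0,0,0,-0.006,0,0,0],
  [0,0,0,-0.006,0,0,0],
  [0,0,0,-0.006,0,0,0],
])

```text
time: 6.7
position: [0.6208, -0.0725, 0.0476]
tool_rot: [3.135, 0.205, -0.0]
ft_force: [-1.3, -1.4, -1.2]
grip_width: 0.005
grip_force: 0.0
```

```bash
python3 - <<'E'
from bench import ctrl
import cv2
from h import *
from scipy.spatial.transform import Rotation as R
s=ctrl.get_state();d=ctrl.get_image('wrist');print(s['position'],s['ft_force'],s['joint_positions'])
W=np.eye(4);W[:3,:3]=R.from_rotvec(s['tool_rot']).as_matrix();W[:3,3]=s['position']
F=200/np.tan(np.radians(d['vfov'])/2);C=np.linalg.inv(W@d['mount'])
for n,p in zip('dcba',([.6215,-.0725,.074],[.6095,.0205,.074],[.597,.1135,.074],[.585,.2068,.074])):
    q=C@[*p,1];print(n,q[:2]/q[2]*F+[d['cx'],d['cy']],'depth',q[2],'66mm=',66e-3*F/q[2],'px')
g=d['frame'].max(2);m=(g<60).astype(np.uint8)
q=np.linalg.inv(d['mount'])@[0,0,0,1];print('tcp depth',q[2])
cv2.imwrite('pics/w5.png',np.clip(d['frame'].astype(float)*2.5,0,255).astype(np.uint8)[...,::-1])
E
```

```text
[ 0.62076413 -0.07249857  0.0476372 ] [-1.30020396 -1.42653981 -1.23174359] [ 0.5019088   0.42664322 -0.53434771  1.66399711  0.23684208  1.11623784
 -1.53790993]
d [323.36467711 238.83519995] depth 0.1828716771052478 66mm= 102.50756848041377 px
c [177.75522942 238.48710826] depth 0.1829099875288207 66mm= 102.48609831128319 px
b [ 32.33217145 238.84170565] depth 0.18309154804825342 66mm= 102.3844692112926 px
a [-113.52895166  238.43854832] depth 0.18311889172383586 66mm= 102.3691809595757 px
tcp depth 0.20832173854932018
```

View pics/w5.png

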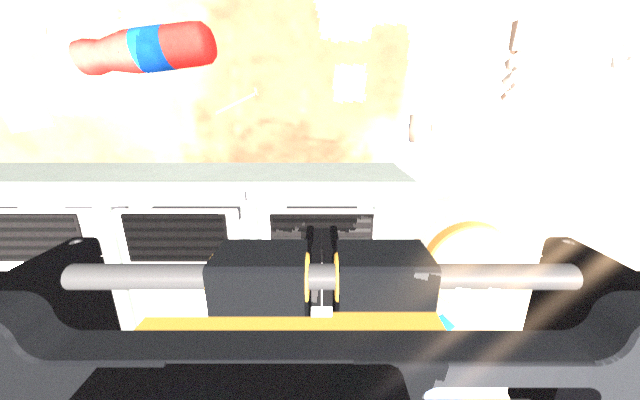

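The wrist view matches the predicted treads (c at 176,237), and the finger ends just at tread depth, so the closed tips reach about 25 mm less than the TCP. Contact is near, so I'll use small steps.

Emit:
jog_arm([
  [0,0,0,-0.002,0,0,0],
  [0,0,0,-0.004,0,0,0],
  [0,0,0,-0.006,0,0,0],
  [0,0,0,-0.006,0,0,0],
  [0,0,0,-0.006,0,0,0],
])

```text
time: 7.17
position: [0.6208, -0.0725, 0.0447]
tool_rot: [3.135, 0.205, -0.0]
ft_force: [0.4, 0.4, -0.9]
grip_width: 0.009
grip_force: 0.0
```

Emit:
jog_arm([
  [0,0,0,-0.001,0,0,0],
  [0,0,0,-0.002,0,0,0],
  [0,0,0,-0.003,0,0,0],
  [0,0,0,-0.004,0,0,0],
  [0,0,0,-0.004,0,0,0],
])

```text
time: 7.58
position: [0.6209, -0.0725, 0.0429]
tool_rot: [3.135, 0.205, -0.0]
ft_force: [-0.9, -0.1, 1.4]
grip_width: 0.003
grip_force: 0.7
```

Emit:
jog_arm([
  [0,0,0,-0.001,0,0,0],
  [0,0,0,-0.002,0,0,0],
  [0,0,0,-0.003,0,0,0],
  [0,0,0,-0.004,0,0,0],
  [0,0,0,-0.005,0,0,0],
])

```text
time: 8.0
position: [0.621, -0.0726, 0.0426]
tool_rot: [3.134, 0.205, 0.0]
ft_force: [-6.8, 0.2, 16.6]
grip_width: 0.005
grip_force: 7.8
```

Emit:
jog_arm([
  [0,0,0,-0.001,0,0,0],
  [0,0,0,-0.002,0,0,0],
  [0,0,0,-0.003,0,0,0],
  [0,0,0,-0.004,0,0,0],
  [0,0,0,-0.005,0,0,0],
])

```text
time: 8.42
position: [0.6211, -0.0726, 0.0425]
tool_rot: [3.133, 0.205, 0.0]
ft_force: [-11.2, 1.0, 27.5]
grip_width: 0.004
grip_force: 14.0
```

Hatch d is solid (contact at reported z≈0.043, 27 N). It's bolted, so on to c.

Emit:
jog_arm([
  [0,0,0,0.02,0,0,0],
  [0,-0.004,0.03,0.04,0,0,0],
  [0,-0.014,0.11,0.04,0,0,0],
  [0,-0.024,0.186,0.04,0,0,0],
  [0,-0.024,0.186,0.03,0,0,0],
])

```text
time: 8.83
position: [0.608, 0.0337, 0.0546]
tool_rot: [-3.126, -0.224, -0.004]
ft_force: [0.6, 1.8, -0.1]
grip_width: 0.004
grip_force: 0.0
```

Emit:
jog_arm([
  [0,0,0,-0.004,0,0,0],
  [0,0,0,-0.008,0,0,0],
  [0,0,0,-0.008,0,0,0],
  [0,0,0,-0.008,0,0,0],
  [0,0,0,-0.008,0,0,0],
])

```text
time: 9.25
position: [0.6091, 0.0192, 0.0487]
tool_rot: [3.135, 0.202, -0.0]
ft_force: [0.0, -0.1, 0.3]
grip_width: 0.008
grip_force: 0.0
```

Emit:
jog_arm([
  [0,0,0.002,-0.003,0,0,0],
  [0,0,0.002,-0.006,0,0,0],
  [0,0,0.002,-0.009,0,0,0],
  [0,0,0.002,-0.011,0,0,0],
  [0,0,0.002,-0.013,0,0,0],
])

```text
time: 9.67
position: [0.6088, 0.0213, 0.0426]
tool_rot: [3.135, 0.205, -0.0]
ft_force: [-3.2, -0.2, 9.8]
grip_width: 0.005
grip_force: 4.5
```

Emit:
jog_arm([
  [0,0,0,-0.001,0,0,0],
  [0,0,0,-0.002,0,0,0],
  [0,0,0,-0.003,0,0,0],
  [0,0,0,-0.004,0,0,0],
  [0,0,0,-0.004,0,0,0],
])

```text
time: 10.08
position: [0.6089, 0.0213, 0.0426]
tool_rot: [3.134, 0.205, -0.0]
ft_force: [-5.1, -0.8, 12.3]
grip_width: -0.001
grip_force: 6.6
```

c is solid too. Next is b.

Emit:
jog_arm([
  [0,0,0,0.02,0,0,0],
  [0,-0.004,0.03,0.04,0,0,0],
  [0,-0.014,0.11,0.04,0,0,0],
  [0,-0.024,0.184,0.035,0,0,0],
  [0,-0.024,0.184,0.024,0,0,0],
])

```text
time: 10.5
position: [0.5953, 0.1266, 0.0546]
tool_rot: [-3.126, -0.223, -0.005]
ft_force: [-0.8, 2.8, 0.9]
grip_width: 0.006
grip_force: 0.0
```

Emit:
jog_arm([
  [0,0,0,-0.003,0,0,0],
  [0,0,0,-0.006,0,0,0],
  [0,0,0,-0.009,0,0,0],
  [0,0,0,-0.012,0,0,0],
  [0,0,0,-0.012,0,0,0],
])

```text
time: 10.92
position: [0.597, 0.1121, 0.046]
tool_rot: [3.135, 0.202, -0.001]
ft_force: [0.1, 0.1, -0.1]
grip_width: 0.005
grip_force: 0.0
```

Emit:
jog_arm([
  [0,0,0,-0.003,0,0,0],
  [0,0,0,-0.006,0,0,0],
  [0,0,0,-0.009,0,0,0],
  [0,0,0,-0.012,0,0,0],
  [0,0,0,-0.012,0,0,0],
])

```text
time: 11.33
position: [0.5975, 0.113, 0.0406]
tool_rot: [3.134, 0.205, 0.002]
ft_force: [0.3, -1.2, 2.8]
grip_width: 0.006
grip_force: 1.5
```

Emit:
jog_arm([
  [0,0,0,-0.002,0,0,0],
  [0,0,0,-0.004,0,0,0],
  [0,0,0,-0.006,0,0,0],
  [0,0,0,-0.008,0,0,0],
  [0,0,0,-0.008,0,0,0],
])

```text
time: 11.75
position: [0.5974, 0.1131, 0.0363]
tool_rot: [3.134, 0.205, 0.002]
ft_force: [1.8, -2.1, 3.8]
grip_width: 0.013
grip_force: 1.9
```

Hatch b gives at about 4 N, so it's the free one. Pressing further.

Emit:
jog_arm([
  [0,0,0,-0.003,0,0,0],
  [0,0,0,-0.006,0,0,0],
  [0,0,0,-0.009,0,0,0],
  [0,0,0,-0.012,0,0,0],
  [0,0,0,-0.014,0,0,0],
])

```text
time: 12.17
position: [0.5966, 0.114, 0.029]
tool_rot: [-3.134, -0.206, 0.001]
ft_force: [0.6, -0.8, 3.9]
grip_width: 0.006
grip_force: 2.0
```

Emit:
jog_arm([
  [0,0,0,-0.003,0,0,0],
  [0,0,0,-0.006,0,0,0],
  [0,0,0,-0.009,0,0,0],
  [0,0,0,-0.012,0,0,0],
  [0,0,0,-0.012,0,0,0],
])

```text
time: 12.58
position: [0.5968, 0.1141, 0.0228]
tool_rot: [-3.134, -0.206, -0.0]
ft_force: [1.5, 0.0, 1.9]
grip_width: 0.004
grip_force: 1.3
```

Emit:
jog_arm([
  [0,0,0,-0.002,0,0,0],
  [0,0,0,-0.004,0,0,0],
  [0,0,0,-0.006,0,0,0],
  [0,0,0,-0.006,0,0,0],
  [0,0,0,-0.006,0,0,0],
])

```text
time: 13.0
position: [0.5967, 0.1137, 0.0201]
tool_rot: [-3.135, -0.205, 0.0]
ft_force: [1.3, 1.0, 2.4]
grip_width: 0.004
grip_force: 1.2
```

Emit:
jog_arm([
  [0,0.01,0,0.03,0,0,0],
  [0,0.01,0,0.08,0,0,0],
  [0,0.01,0,0.14,0,0,0],
  [0,0.01,0,0.2,0,0,0],
  [0,0.01,0,0.26,0,0,0],
])

```text
time: 13.42
position: [0.6004, 0.1128, 0.1503]
tool_rot: [3.134, 0.205, -0.005]
ft_force: [0.2, -0.5, 0.1]
grip_width: 0.007
grip_force: 0.0
```

Emit:
jog_arm([
  [0,-0.06,-0.007,0.02,0,0,0],
  [0,-0.12,-0.014,0.02,0,0,0],
  [0,-0.19,-0.022,0.02,0,0,0],
  [0,-0.262,-0.032,0.02,0,0,0],
  [0,-0.262,-0.032,0.02,0,0,0],
])

```text
time: 13.83
position: [0.4629, 0.0957, 0.1581]
tool_rot: [3.13, 0.205, -0.013]
ft_force: [0.5, 0.2, 0.2]
grip_width: 0.007
grip_force: 0.0
```

Emit:
jog_arm([
  [0,0,0,-0.06,0,0,0],
  [0,0,0,-0.12,0,0,0],
  [0,0,0,-0.17,0,0,0],
  [0,0,0,-0.17,0,0,0],
  [0,0,0,-0.17,0,0,0],
])

```text
time: 14.25
position: [0.4691, 0.0971, 0.0741]
tool_rot: [-3.135, -0.205, 0.007]
ft_force: [0.6, 0.3, 0.4]
grip_width: 0.005
grip_force: 0.0
```

```bash
python3 pic.py p6 240 130 160 120
```

```text
tcp px [323.71613595 248.19774227] [0.47073563 0.0974915  0.0755615 ] [-0.18731163 -0.55527269 -0.73365293]
```

View pics/p6.png

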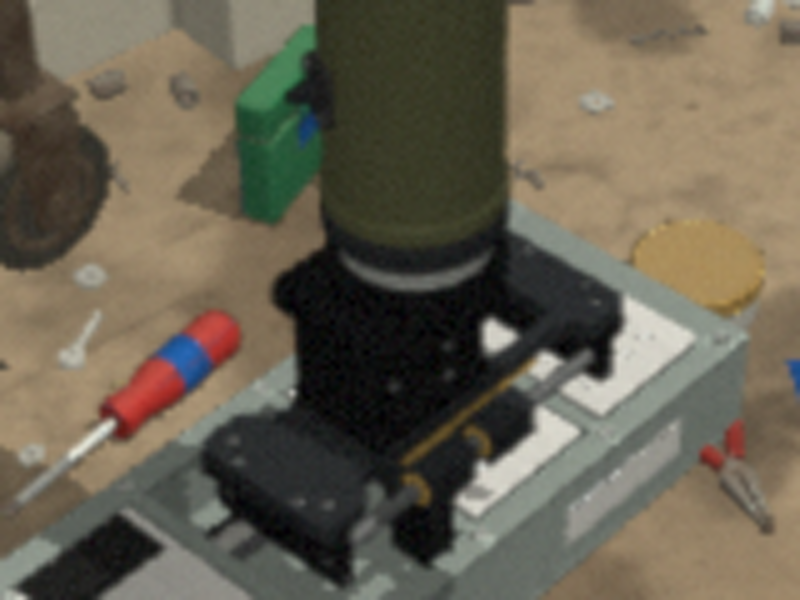

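The hatch edge is hidden behind the gripper, but b's tail recess is visibly open near crop (230,520) and the tip is at (425,555), in front of the edge. Now I'll lower slightly and push the edge back along an arc.

Emit:
jog_arm([
  [0,0.005,0.001,-0.012,0,0,0],
  [0,0.015,0.002,-0.021,0,0,0],
  [0,0.025,0.003,-0.021,0,0,0],
  [0,0.035,0.005,-0.021,0,0,0],
  [0,0.042,0.006,-0.021,0,0,0],
])

```text
time: 14.72
position: [0.4931, 0.1007, 0.0653]
tool_rot: [-3.135, -0.205, -0.002]
ft_force: [-0.3, -0.7, -1.1]
grip_width: 0.003
grip_force: 0.0
```

Emit:
jog_arm([
  [0,0.005,0.001,0.003,0,0,0],
  [0,0.01,0.0015,0.008,0,0,0],
  [0,0.015,0.002,0.013,0,0,0],
  [0,0.02,0.003,0.018,0,0,0],
  [0,0.025,0.003,0.023,0,0,0],
])

```text
time: 15.13
position: [0.5041, 0.1021, 0.0765]
tool_rot: [3.135, 0.205, -0.001]
ft_force: [-0.7, -0.3, -0.4]
grip_width: 0.005
grip_force: 0.5
```

Emit:
jog_arm([
  [0,0.006,0.001,0.006,0,0,0],
  [0,0.012,0.002,0.012,0,0,0],
  [0,0.018,0.0025,0.017,0,0,0],
  [0,0.024,0.003,0.022,0,0,0],
  [0,0.03,0.004,0.026,0,0,0],
])

```text
time: 15.55
position: [0.5197, 0.1039, 0.0896]
tool_rot: [3.135, 0.205, 0.0]
ft_force: [-1.4, -0.4, -0.5]
grip_width: 0.002
grip_force: 0.5
```

Emit:
jog_arm([
  [0,0.006,0.001,0.003,0,0,0],
  [0,0.012,0.002,0.006,0,0,0],
  [0,0.018,0.0025,0.009,0,0,0],
  [0,0.024,0.003,0.011,0,0,0],
  [0,0.03,0.004,0.012,0,0,0],
])

```text
time: 15.97
position: [0.5347, 0.1061, 0.0955]
tool_rot: [-3.135, -0.205, -0.0]
ft_force: [-0.8, 0.3, 0.8]
grip_width: 0.005
grip_force: 0.7
```

Emit:
jog_arm([
  [0,0.006,0.001,0,0,0,0],
  [0,0.012,0.002,0,0,0,0],
  [0,0.018,0.0025,0,0,0,0],
  [0,0.024,0.003,0,0,0,0],
  [0,0.03,0.004,0,0,0,0],
])

```text
time: 16.38
position: [0.5497, 0.108, 0.0953]
tool_rot: [3.135, 0.205, 0.0]
ft_force: [-1.9, -0.6, -0.1]
grip_width: 0.007
grip_force: 0.5
```

Emit:
jog_arm([
  [0,0.004,0.0005,-0.002,0,0,0],
  [0,0.008,0.001,-0.004,0,0,0],
  [0,0.01,0.0015,-0.006,0,0,0],
  [0,0.012,0.002,-0.006,0,0,0],
  [0,0.014,0.002,-0.006,0,0,0],
])

```text
time: 16.8
position: [0.556, 0.1089, 0.0919]
tool_rot: [3.135, 0.205, -0.001]
ft_force: [-0.9, -1.0, -0.7]
grip_width: 0.009
grip_force: 0.7
```

Emit:
jog_arm([
  [0,0.003,0.0004,0,0,0,0],
  [0,0.006,0.0008,0,0,0,0],
  [0,0.008,0.001,0,0,0,0],
  [0,0.01,0.0013,0,0,0,0],
  [0,0.01,0.0013,0,0,0,0],
])

```text
time: 17.22
position: [0.5615, 0.1096, 0.0922]
tool_rot: [-3.135, -0.205, 0.0]
ft_force: [-1.0, -0.1, 0.2]
grip_width: 0.009
grip_force: 0.5
```

Emit:
jog_arm([
  [0,0.002,0.0003,0,0,0,0],
  [0,0.004,0.0005,0,0,0,0],
  [0,0.006,0.0008,0,0,0,0],
  [0,0.008,0.001,0,0,0,0],
  [0,0.01,0.0013,0,0,0,0],
])

```text
time: 17.63
position: [0.5621, 0.1097, 0.0919]
tool_rot: [3.133, 0.205, -0.014]
ft_force: [-14.2, -2.6, 9.0]
grip_width: 0.004
grip_force: 7.9
```

The hatch has reached its stop. Backing off and looking.

Emit:
jog_arm([
  [0,-0.02,-0.003,0,0,0,0],
  [0,-0.06,-0.008,0,0,0,0],
  [0,-0.12,-0.016,0.02,0,0,0],
  [0,-0.16,-0.022,0.08,0,0,0],
  [0,-0.16,-0.022,0.14,0,0,0],
])

```text
time: 18.05
position: [0.4823, 0.0989, 0.1618]
tool_rot: [3.133, 0.207, -0.005]
ft_force: [2.7, 0.9, -0.4]
grip_width: 0.006
grip_force: 0.0
```

Emit:
jog_arm([
  [0,0,-0.06,0.06,0,0,0],
  [0,0,-0.14,0.06,0,0,0],
  [0,0,-0.22,0.06,0,0,0],
  [0,0,-0.3,0.06,0,0,0],
  [0,0,-0.38,0.06,0,0,0],
])

```text
time: 18.47
position: [0.4873, -0.0929, 0.1935]
tool_rot: [3.133, 0.206, 0.007]
ft_force: [0.8, -0.2, 0.1]
grip_width: 0.005
grip_force: 0.0
```

Emit:
jog_arm([
  [0,0,-0.06,0,0,0,0],
  [0,0,-0.12,0,0,0,0],
  [0,0,-0.18,0,0,0,0],
  [0,0,-0.2,0,0,0,0],
  [0,0,-0.2,0,0,0,0],
])

```text
time: 18.88
position: [0.4863, -0.1944, 0.1925]
tool_rot: [3.134, 0.196, 0.002]
ft_force: [0.4, -0.0, 0.2]
grip_width: 0.005
grip_force: 0.0
```

```bash
python3 pic.py p7 225 130 160 120
```

```text
tcp px [409.79285335 155.770818  ] [ 0.48671146 -0.19137944  0.19245333] [-0.29312324  0.62920535 -0.1671469 ]
```

View pics/p7.png

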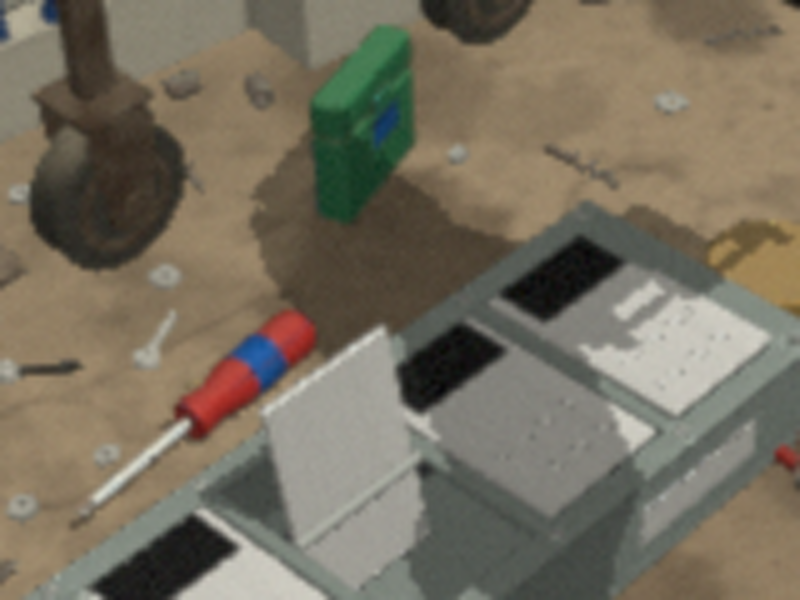

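Hatch b stands open, leaning back (top edge from crop 265,410 to 385,330). The other three are flush and the bystanders are unmoved. Handing in.

```bash
python3 -c "
from bench import ctrl
print(ctrl.close_job())"
```

```text
the job is handed in; nothing more can be done
None
```

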